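Shunt the diesel off the parts chest and pop its touch-latch lid

TASK

The diesel is parked on the sprung lid of the parts chest. Gently push it with the fingertips along the chest top until it stands wholly on the fixed half, still upright, then press the front of the lid down to trip its touch latch and let it spring ajar, and leave it so. Do not pinch, lift or tip the diesel, and leave the footbridge, signal box and tweezers where they are.

Things in the scene. Friction and masses are not known exactly. Their poses are not given: they have to be found in the camera images.
- chest: Wooden chest, 160 mm deep (its x), 340 wide (its y), 90 high, fixed. Origin: centre of its underside; z up, x towards the hinged back; the front (lid's free edge) faces -x. Flat top at 90 mm in two level halves: hinged lid over the +y half (y 1.5 to 169.5 mm), fixed board over the -y half (y 0 to -171 mm). Both overhang the front to x = -85 mm.
- lid (a joint): Lid angle (rad) about the hinge on the chest's back top edge (x = 78 mm): 0 shut, positive open, negative pressed in. Lid 163 mm hinge to front edge, 168 wide. Pressing the front edge down 3 mm (-0.02 rad, 4 to 5 N at the press spot) frees the latch; stop at -0.035 (5 mm). On release a spring lifts it to about 0.3 rad (edge 50 mm up). It does not relatch. The diesel's weight does not trip it.
- press_spot (a point): Centre of a flush 18 mm brass disc on the top face of the lid, above the latch: 20 mm in from the front edge, midway along the lid (chest frame -65, 85.5, 90 mm while shut). The place to press.
- diesel: Dark blue diecast diesel shunter, 120 mm long (its y), 36 wide (its x), 47 high, about 0.3 kg. Origin: centre of its underside (wheel bottoms); z up. Starts on the lid, its y roughly along the chest's y, cab at +y. Wheels do not turn: it slides when pushed. The flat ends of its running plate reach from 8 to 24 mm above the wheel bottoms: push there.
- diesel_left_end (a point): Middle of the flat cab-end face of the diesel's running plate (its +y end, the outer end at the start), 16 mm above the wheel bottoms.
- diesel_right_end (a point): Middle of the flat bonnet-end face of the diesel's running plate (its -y end, nearest the fixed half at the start), 16 mm above the wheel bottoms.
- footbridge: Orange plastic model footbridge, about 80 x 140 x 78 mm, loose on the table beside the fixed half of the chest. Origin: middle of its underside. To be left alone.
- signal_box: Tin signal box shell with a pitched roof, about 78 x 94 x 73 mm, loose on the table behind the chest. Origin: middle of its underside. To be left alone.
- tweezers: Steel tweezers, about 15 x 140 x 6 mm, lying on the table in front of the chest. Origin: near their middle, on the underside. To be left alone.

How it is judged:
On the way, in this order (a step that is already met when the one before it is completed fails the run):
1. the diesel stands upright and still on the fixed half of the chest top, wholly off the lid, with the lid still shut (y of each of diesel_left_end, diesel_right_end in the frame of chest below -0.003 m and height (world z) of diesel between 0.085 and 0.096 m and angle between diesel's own z axis and vertical below 0.1 rad and linear speed of diesel below 0.02 m/s and value of joint lid below 0.05 rad), for 0.2 s.
2. the lid has sprung ajar (value of joint lid above 0.15 rad), for 0.2 s.
At the end, for the whole second after the job is handed in: The lid rests ajar on its spring (0.2 to 0.45 rad), and the diesel stands still and upright (within 0.1 rad) on the fixed half of the chest top, both its ends at least 3 mm past the middle of the chest, off the lid (value of joint lid between 0.2 and 0.45 rad and y of each of diesel_left_end, diesel_right_end in the frame of chest below -0.003 m and height (world z) of diesel between 0.085 and 0.096 m and angle between diesel's own z axis and vertical below 0.1 rad and linear speed of diesel below 0.02 m/s and velocity of joint lid between -0.05 and 0.05 rad/s); the robot touches nothing.
It fails at once if the diesel is lifted, tipped or dropped off the chest top (12 mm up, 10 mm down or 0.3 rad) (height (world z) of diesel above 0.102 m or height (world z) of diesel below 0.08 m or angle between diesel's own z axis and vertical above 0.3 rad).
It fails at once if the diesel is pinched or shoved hard (over 15 N from the fingers) (contact force between the fingers and diesel above 15 N).
It fails at once if the footbridge, signal box or tweezers are moved more than 15 mm (distance of any of footbridge, signal_box, tweezers from where it was at the start of the episode above 0.015 m).
It also fails if it takes over 48 s, if anything falls off the work surface, if the arm or the gripper's body presses on something with over 40 N, if the wrist force passes 120 N, or if a joint passes its speed limit or range.

ROBOT

A 7-joint arm with a two-finger parallel gripper is mounted at the origin on the work surface. World frame = base frame: x ahead of the robot, y to its left, z up, the work surface at z = 0. Lengths are in m, angles in rad, forces in N, time in s.
With the tool pointing down it reaches from about 0.425 to 0.95 m from the base axis. Payload 4.7 kg.
Tool frame: the origin (TCP) lies on the centre line of the jaws, within the pads' length; the fingertips stand robot.nose_length ahead of it and the grasp point (between the pads) lies 8 mm behind it (robot.nose_length is the distance from the TCP to the fingertips, in m); z points along the fingers, y is the line along which they close (so a half turn about z gives the same grasp; the last joint's range is limited). The gripper opens to 85 mm and grips with 20 to 120 N. Pads are 22 mm wide; open, the fingers measure 114 mm over their backs; the gripper's body (76 mm by 85 mm) begins 54 mm behind the grasp point. The pads swing forward as they close: fully open they stand 13 mm farther back than shut.
Start: joints at [1.107, 0.469, -0.049, 1.532, 0.024, 1.141, -0.082], TCP at [0.284, -0.612, 0.242] pointing down, gripper open.
Joint ranges: [-2.59, 2.59], [-0.33, 1.99], [-1.39, 1.29], [0.1, 2.45], [-1.04, 4.18], [0.21, 1.99], [-2.66, 2.66]. Speed limits (rad/s): [2.57, 2.57, 3.14, 3.14, 3.14, 3.14, 3.14].

INTERFACE

Orientations are given as [roll, pitch, yaw] about the fixed x, y, z axes, in that order (R = Rz(yaw) Ry(pitch) Rx(roll)).
In Python, from plant import robot gives the robot as it stands. Calls block until the motion is done:
- robot.goto(position, orientation): joint-space move of the TCP to a pose.
- robot.move_straight(position, vel=0.15, attitude=None, contact_N=None): straight line of the TCP; attitude=None keeps the orientation; vel is the mean speed in m/s. With contact_N (N) it stops when the force on the tool has changed by that much, and returns True; else False.
- robot.move_joints(angles): joint-space move.
- robot.grip(opening, strength=None): opening from 0.0 (shut) to 1.0 (fully open); strength is the grip in N (None keeps the last); returns when the fingers have stopped.
- robot.sleep(seconds).
- robot.inverse_kinematics(position, orientation): joint angles nearest the present ones, or None.
- robot.sense(): the state.
- robot.grab_frame(name): name is "side" or "top"; returns a dict with "image" (400x640x3 uint8, red, green, blue), "range_z" (400x640 float32, m along the optical axis (not along the pixel's ray), 0 where there is no reading), "fx", "fy", "cx", "cy" (pixels), "dist_coeffs" ([k1, k2, p1, p2, k3] as OpenCV has them; the pictures are not rectified), "R" (3x3) and "t" (3): a world point X has camera coordinates R X + t. Camera axes: x right, y down, z forward; pixel columns grow to the right and rows downward; lengths in m; the calibration is good to about 2 mm. A picture is of the moment at which its call begins.
A pose or a line that the arm cannot do raises robot.IKError and nothing moves.
- robot.close_job(): hands the job in; it is judged then, once.
The state is a dict: "t": time; "joint_pos": joint angles; "joint_velocities": joint speeds; "effort": joint torques, N m; "tcp_pos": TCP position; "tcp_rot": TCP orientation; "wrist_force": force on the tool from outside, world axes, zero at the start; "torque": the same for the moment, N m; "opening": opening from 0.0 (shut) to 1.0 (fully open); "gripper_force": force on a finger pad.
Only numpy, scipy, OpenCV 4.12 (cv2) and the standard library are available. Lean on these libraries where they do the work, as an engineer would, in place of code of your own. Each camera call takes 0.05 s, during which the arm holds its last target. There are 200 camera calls.

## Working session

There is one attempt and no reset: what is moved stays moved. The work goes in short steps, each a Python script; the robot and the scene stay as the last script left them, time stands still between calls to the robot, and variables do not carry over. Pictures are saved under pics/ and viewed, at most 10 in all, crops included, and the job is handed in when it is done.

```bash
mkdir -p pics; ls; python3 - <<'E'
from plant import robot
import cv2,numpy as np
for n in("top","side"):
    f=robot.grab_frame(n); cv2.imwrite(f"pics/{n}0.png",f["image"][...,::-1]); np.savez(f"{n}0.npz",**{k:np.array(v) for k,v in f.items()})
    print(n,f["fx"],f["cx"],f["cy"],f["dist_coeffs"],(-np.array(f["R"]).T@f["t"]).round(3))
print(robot.nose_length,robot.sense())
E
```

```text
pics
top 402.87641263567957 319.3724189478737 197.83660157325542 [-0.03733993  0.          0.          0.          0.        ] [ 0.523 -0.032  0.783]
side 434.0821599231697 316.5706829124812 194.7895867965628 [-0.10340112  0.          0.          0.          0.        ] [0.403 0.442 0.66 ]
0.011 {'t': 0.1, 'joint_pos': array([ 1.10708669,  0.46934774, -0.0485937 ,  1.53358629,  0.02412139,
        1.1410031 , -0.0822923 ]), 'joint_velocities': array([ 0.00037611, -0.00187225,  0.00062223, -0.00132964, -0.00076224,
        0.00023769,  0.00188948]), 'effort': array([ 2.23494935e-03, -5.11512995e+01, -4.66278184e-02, -2.38391948e+01,
        1.07117047e-02,  4.35389360e-03, -1.15794414e-06]), 'tcp_pos': array([ 0.28412667, -0.61172374,  0.24137014]), 'tcp_rot': array([-3.13983646e+00,  8.18886931e-05,  4.34854494e-01]), 'wrist_force': array([-0.18402104,  0.14933329, -0.60369395]), 'torque': array([ 0.05336853,  0.00737648, -0.03711258]), 'gripper_force': 0.0, 'opening': 1.0019246931836654}
```

View pics/top0.png

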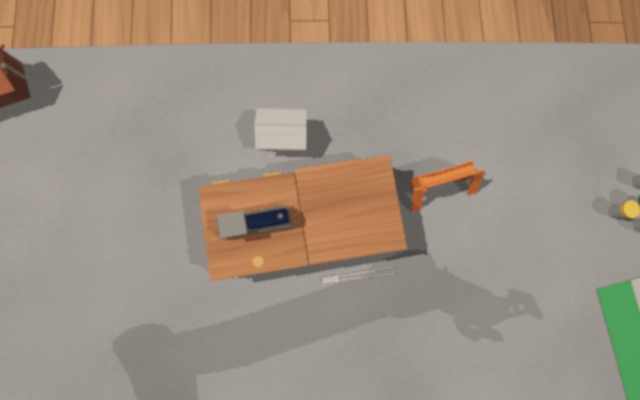

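View pics/side0.png

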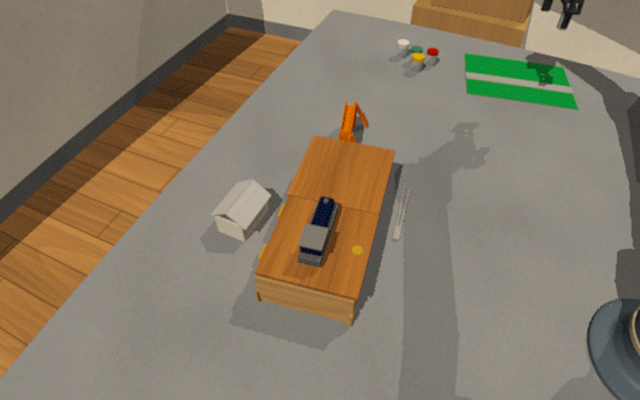

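Top view: the chest top has corners near (201,187), (390,157), (406,249) and (210,279). The diesel spans (218,225)–(291,218) on the lid, the disc is at (258,261), the footbridge at (447,185), the box at (281,130) and the tweezers at (358,274). The side view agrees, with the lid shut.

```bash
cat > h.py <<'E'
import numpy as np,cv2
def cloud(f):
    K=np.array([[f["fx"],0,f["cx"]],[0,f["fy"],f["cy"]],[0,0,1]],float)
    v,u=np.mgrid[:400,:640]
    p=cv2.undistortPoints(np.stack([u,v],-1).reshape(-1,1,2).astype(float),K,np.array(f["dist_coeffs"])).reshape(400,640,2)
    z=np.array(f["range_z"],float)
    c=np.dstack([p*z[...,None],z])
    W=(c-f["t"])@np.array(f["R"]); W[z==0]=np.nan
    return W
def big(m):
    n,l,s,_=cv2.connectedComponentsWithStats(m.astype(np.uint8))
    return l==1+np.argmax(s[1:,4])
def rect(P):  # centre, (long,short), yaw of the short axis (x) pointing to +x
    (c,s,_)=r=cv2.minAreaRect((P*1000).astype(np.float32)); b=cv2.boxPoints(r)
    e=[b[1]-b[0],b[2]-b[1]]; e.sort(key=np.linalg.norm); x=e[0]*np.sign(e[0][0])
    return np.array(c)/1000,[np.linalg.norm(q) for q in e],np.arctan2(x[1],x[0])
def scene(f,verbose=True):
    W=cloud(f); z=W[...,2]; h=cv2.cvtColor(np.ascontiguousarray(f["image"]),cv2.COLOR_RGB2HSV)
    top=big((abs(z-.09)<.006)); D=(z>.103)&(z<.15)&(abs(W[...,0]-np.nanmean(W[top][:,0]))<.12)&(abs(W[...,1]-np.nanmean(W[top][:,1]))<.2)
    return W,h,top,big(D)
E
python3 - <<'E'
from h import *
for n in("top","side"):
    f=dict(np.load(n+"0.npz")); W,h,top,D=scene(f)
    print(n,"chest z",np.median(W[top][:,2]),rect(W[top][:,:2]))
    P=W[D]; print(" diesel all",rect(P[:,:2]),"zmax",P[:,2].max())
    Q=P[P[:,2]>.125]; print(" upper",rect(Q[:,:2]))
    Y=(h[...,0]>20)&(h[...,0]<32)&(h[...,1]>150)&(abs(W[...,2]-.09)<.006); Y=big(Y)
    print(" disc",W[Y].mean(0),Y.sum())
    for nm,(u,v) in dict(box=(281,130),foot=(447,178),tw=(358,274)).items():
        if n=="top": print(nm,W[v,u])
E
```

```text
top chest z 0.09045409115441816 (array([ 0.58185199, -0.0297347 ]), [np.float32(169.30789), np.float32(341.84894)], np.float32(0.13189846))
 diesel all (array([0.57260638, 0.04994599]), [np.float32(37.10011), np.float32(120.38258)], np.float32(0.15706404)) zmax 0.14035003232248106
 upper (array([0.57281372, 0.04863654]), [np.float32(37.10011), np.float32(111.459206)], np.float32(0.15706404))Traceback (most recent call last):
  File "<stdin>", line 7, in <module>
  File "h.py", line 12, in big
    return l==1+np.argmax(s[1:,4])
                ~~~~~~~~~^^^^^^^^^
    return _wrapfunc(a, 'argmax', axis=axis, out=out, **kwds)
    return bound(*args, **kwds)
ValueError: attempt to get argmax of an empty sequence
```

```bash
python3 - <<'E'
from h import *
for n in("top","side"):
    f=dict(np.load(n+"0.npz")); W,h,top,D=scene(f)
    if n=="top": print("hsv disc",h[261,258],"wood",h[250,240])
    else: print("hsv disc",h[250,357])
    y=(W[...,2]>.08)&(W[...,2]<.1)&(h[...,0]>=h[261,258,0]-3 if n=="top" else h[...,0]>=h[250,357,0]-3)&(h[...,0]<35)&(h[...,1]>120)
    Y=big(y); print(n,"disc",W[Y].mean(0),Y.sum())
    m=cv2.morphologyEx(top.astype(np.uint8),cv2.MORPH_OPEN,np.ones((7,7)))>0
    print(" rect",rect(W[m][:,:2]))
    # front/back edges: per-y-bin extremes
    P=W[m][:,:2]; th=.14
    for it in range(3):
        R=np.array([[np.cos(th),np.sin(th)],[-np.sin(th),np.cos(th)]]); q=P@R.T
        ys=np.arange(np.percentile(q[:,1],4),np.percentile(q[:,1],96),.004)
        E=[]
        for a in ys:
            s=q[abs(q[:,1]-a)<.002][:,0]; E.append((a,s.min(),s.max()))
        E=np.array(E); sf=np.polyfit(E[:,0],E[:,1],1); sb=np.polyfit(E[:,0],E[:,2],1)
        th-=np.arctan(sf[0])
    print(" yaw front",th,"back slope",sb[0],"x front/back",np.median(E[:,1]),np.median(E[:,2]),"y",q[:,1].min(),q[:,1].max())
    P=W[D]; print(" diesel",rect(P[:,:2]),P[:,2].max()); 
f=dict(np.load("top0.npz"));W=cloud(f)
z=W[...,2]; g=lambda a,b,c,d:W[c:d,a:b][(z[c:d,a:b]>.012)]
for nm,r in dict(box=(245,330,95,160),foot=(408,490,155,215)).items():
    p=g(*r); print(nm,p.min(0),p.max(0))
print("tw",W[280,330],W[269,395])
E
```

```text
hsv disc [ 19 135 212] wood [ 12 141 179]
top disc [0.50620551 0.04716545 0.09077775] 102
 rect (array([ 0.58186108, -0.02979568]), [np.float32(169.30643), np.float32(341.7269)], np.float32(0.13188778))
 yaw front 0.13035200169745545 back slope -0.01794835513774966 x front/back 0.4890863706278717 0.6562011197721772 y -0.2762613496360018 0.06555915140133434
 diesel (array([0.57260638, 0.04994599]), [np.float32(37.10011), np.float32(120.38258)], np.float32(0.15706404)) 0.14035003232248106
hsv disc [ 22 218 195]
side disc [0.50406887 0.04684675 0.09110974] 84
 rect (array([ 0.57959528, -0.03051639]), [np.float32(169.67616), np.float32(343.54745)], np.float32(0.12935063))
 yaw front 0.133353610780119 back slope -0.015035803806484399 x front/back 0.4863189656417024 0.6527665958597422 y -0.27924173199095825 0.0647231364587777
 diesel (array([0.57059705, 0.04996038]), [np.float32(37.521343), np.float32(121.18145)], np.float32(0.14565645)) 0.1401609449741425
box [ 0.71162734 -0.04023771  0.04294076] [0.79037381 0.05476356 0.07446164]
foot [ 0.59710805 -0.37740455  0.01205468] [ 0.67818871 -0.23574019  0.08156799]
tw [ 0.46446945 -0.08004067  0.00775103] [ 0.48074981 -0.20696097  0.00138452]
```

```bash
cat >> h.py <<'E'
TH=.132; C0=np.array([.5809,-.0290]); ca,sa=np.cos(TH),np.sin(TH); RC=np.array([[ca,-sa],[sa,ca]])
def w(x,y,z): return [*(C0+RC@[x,y]),z]
def toc(p): return RC.T@(np.array(p)[:2]-C0)
E
python3 - <<'E'
from h import *
from plant import robot
q0=robot.sense()["joint_pos"]
ok=[]
for psi in(TH+np.pi/2,TH-np.pi/2):
    o=[np.pi,0,psi]; qs=[robot.inverse_kinematics(w(x,y,z),o) for x,y,z in((0,-.085,.2),(0,.17,.12),(-.065,.0855,.1))]
    print(psi,[None if q is None else np.round(q,2) for q in qs])
    if all(q is not None for q in qs): ok.append((np.abs(qs[0]-q0).max(),psi))
psi=min(ok)[1]; o=[np.pi,0,psi]; print("psi",psi)
robot.grip(0.1); print(robot.nose_length,robot.sense()["opening"])
robot.goto(w(0,-.1,.18),o)
robot.move_straight(w(0,-.1,.125),vel=.1)
print(robot.move_straight(w(0,-.1,.085),vel=.015,contact_N=2.5))
s=robot.sense(); print(s["tcp_pos"],s["wrist_force"],s["t"])
robot.move_straight(w(0,-.1,.18),vel=.15)
print(robot.sense()["t"])
E
```

```text
1.7027963267948967 [array([ 0.55,  0.45, -0.58,  1.73,  0.28,  1.04,  0.  ]), array([ 0.21,  0.55, -0.71,  1.86,  0.45,  0.9 , -0.58]), array([ 0.33,  0.46, -0.63,  2.03,  0.38,  0.77, -0.4 ])]
-1.4387963267948964 [array([-0.63,  0.62,  1.11,  1.8 , -0.61,  1.12, -2.32]), array([ 0.48,  0.77, -1.18,  1.85,  0.81,  1.1 ,  2.27]), array([-0.98,  0.64,  1.11,  2.1 , -0.76,  0.88, -2.43])]
psi 1.7027963267948967
0.011 0.1006772152049123
True
[ 0.5940538  -0.12813841  0.10137839] [0.08182174 0.64170646 4.01352758] 5.1417
5.825
```

```bash
python3 - <<'E'
from h import *
from plant import robot
Z=.1115
robot.move_straight(w(0,.175,.18),vel=.15)
robot.move_straight(w(0,.175,Z),vel=.08)
print(robot.move_straight(w(0,.12,Z),vel=.025,contact_N=7),robot.sense()["wrist_force"],toc(robot.sense()["tcp_pos"]))
f=robot.grab_frame("top"); np.savez("top1.npz",**{k:np.array(v) for k,v in f.items()})
cv2.imwrite("pics/top1.png",f["image"][100:330,120:500,::-1])
f=robot.grab_frame("side"); cv2.imwrite("pics/side1.png",f["image"][80:360,180:480,::-1])
print(robot.sense()["t"],robot.sense()["tcp_pos"])
E
```

```text
False [-0.25877876  1.39247591 -0.07283069] [1.15363475e-05 1.20046102e-01]
11.2667 [0.56509288 0.08998454 0.11150296]
```

View pics/side1.png

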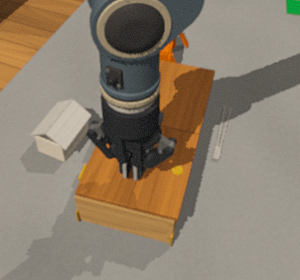

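The side crop shows the fingers at (132,172) behind the diesel, with the lid shut. The push force is about 1.4 N, so I'm carrying on.

```bash
python3 - <<'E'
from h import *
from plant import robot
Z=.1115
for y in (.06,.0,-.005):
    print(robot.move_straight(w(0,y,Z),vel=.03 if y>=0 else .01,contact_N=7),robot.sense()["wrist_force"].round(2),toc(robot.sense()["tcp_pos"]).round(4))
robot.sleep(.2)
robot.move_straight(w(0,.03,Z),vel=.06)
robot.move_straight(w(0,.03,.2),vel=.15)
robot.goto(w(-.065,.0855,.16),[np.pi,0,TH+np.pi/2]); robot.grip(0.)
for n in("top","side"):
    f=robot.grab_frame(n); W,h,top,D=scene(f); P=W[D]; print(n,"top",rect(W[top][:,:2]))
    c,s,a=rect(P[:,:2]); print(toc(c),s,a-TH,P[:,2].max(), "y range",(((P[:,:2]-C0)@RC)[:,1]).min(),(((P[:,:2]-C0)@RC)[:,1]).max())
    cv2.imwrite(f"pics/{n}2.png",f["image"][...,::-1])
print(robot.sense()["t"])
E
```

```text
False [-0.37  1.05  0.2 ] [0.     0.0601]
False [-0.42  0.99  0.57] [-0.  0.]
False [0.78 0.7  0.48] [ 0.     -0.0054]
top top (array([ 0.58185992, -0.0300442 ]), [np.float32(169.22462), np.float32(341.35358)], np.float32(0.1314964))
[ 0.00086258 -0.07611708] [np.float32(37.051193), np.float32(119.82551)] -0.0033227056 0.14035135485488828 y range -0.13599954305034667 -0.016194293333072873
side top (array([ 0.5795954 , -0.03088387]), [np.float32(169.04706), np.float32(345.05853)], np.float32(0.13508277))
[ 0.01134797 -0.07027629] [np.float32(11.88109), np.float32(73.08067)] 0.00048178434 0.13986238738975634 y range -0.10681418780802142 -0.033736838109913375
18.7083
```

View pics/side2.png

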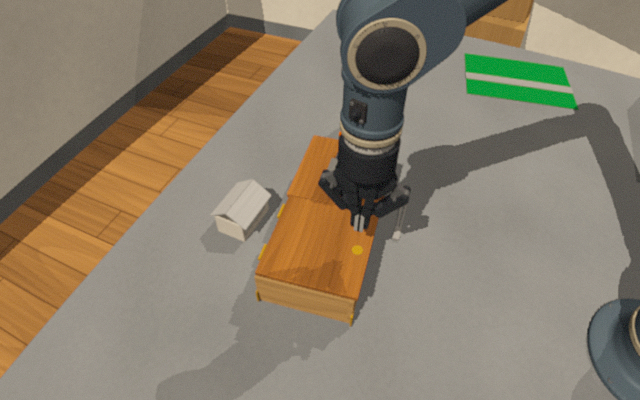

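The diesel is wholly on the fixed half (its near end is at y ≈ -16 mm), the lid is shut, and the fingers are above the disc at (357,250). Next I press the disc.

```bash
python3 - <<'E'
from h import *
from plant import robot
robot.move_straight(w(-.065,.0855,.112),vel=.08)
print(robot.move_straight(w(-.065,.0855,.0955),vel=.012,contact_N=9))
s=robot.sense(); print(s["tcp_pos"],s["wrist_force"])
robot.sleep(.2); print(robot.sense()["wrist_force"])
robot.move_straight(w(-.075,.0855,.26),vel=.12)
robot.goto(w(-.12,.22,.32),[np.pi,0,TH+np.pi/2])
robot.sleep(1)
f=robot.grab_frame("top"); W,h,top,D=scene(f)
q=(W[...,:2]-C0)@RC
L=(q[...,1]>.03)&(q[...,1]<.14)&(abs(q[...,0])<.06)&(W[...,2]>.085)&(W[...,2]<.16)
k=np.polyfit(q[L][:,0],W[L][:,2],1); print("lid angle",np.arctan(-k[0]))
M=(q[...,1]<.01)&(q[...,1]>-.165)&(abs(q[...,0])<.05)&(W[...,2]>.103)
print("diesel y",np.percentile(q[M][:,1],[0,1,99,100]),W[M][:,2].max())
cv2.imwrite("pics/top3.png",f["image"][...,::-1]); print(robot.sense()["t"],robot.sense()["wrist_force"])
E
```

```text
True
[0.5053155  0.04717208 0.09617147] [-1.481637   -0.73587727  4.74338964]
[-0.84512801 -0.4009267   5.08941385]
lid angle 0.30294867371969986
diesel y [-0.13609452 -0.13248888  0.00941069  0.00995106] 0.1407263475824055
24.2333 [ 0.74008676 -0.5006025  -0.11673053]
```

View pics/top3.png

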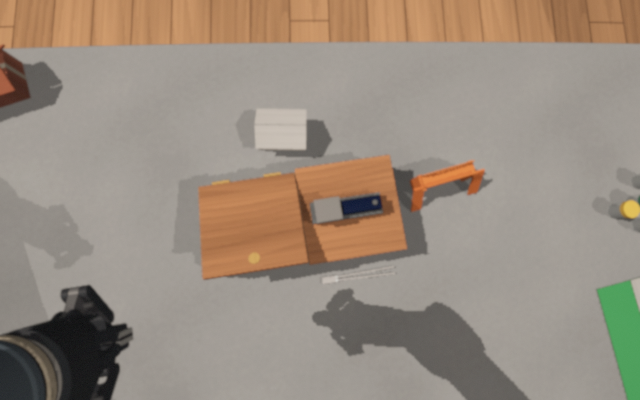

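The lid is ajar at 0.30 rad, with the disc now at (254,258). The diesel stands on the fixed half at (312–383, 207), the other objects haven't moved, and the arm is clear.

```bash
python3 -c "
from plant import robot
print(robot.close_job())"
```

```text
the job is handed in; nothing more can be done
None
```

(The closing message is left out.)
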